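Set the root gap with the gauge blade

TASK

Slide the blade of the blue-handled gap gauge into the gap between the two bevelled steel bars on the tilted blue welding jig, fully home until the gauge's dark collar rests on the bars, and leave it sitting there. Leave the orange gauge and the other tools on the bench where they lie.

Things in the scene. Friction and masses are not known exactly. Their poses are not given: they have to be found in the camera images.
- gauge: Blue-handled gap gauge, 158 mm long, 0.2 kg, lying flat. Origin on its long axis (16 mm above the bench), at the blade-side face of the collar. Along -x: steel blade 50 mm long, 36 mm wide (y), 5 mm thick (z). Along +x: dark collar 8 mm thick, 60 mm wide (y), 32 mm high (z), then the blue handle from x = 8 to 108 mm, 26 mm wide (y), 32 mm high (z).
- gauge_tip (a point): Middle of the end of the blue gauge's blade, 50 mm along -x from the gauge's origin.
- seam: Gap between two bevelled steel bars on the jig; fixed. Origin: middle of the gap's mouth, in the bars' front face, 105 mm above the bench. x points straight out of the gap, 35 degrees above level, to the robot's right; y level, along the gap; z up the sloping face. Gap 48 mm wide (y), 8 mm high (z), 60 mm deep; lips bevelled 5 mm deep to an 18 mm high mouth.
- jig: Blue welding jig, fixed; origin at the centre of the underside of its 170 x 170 x 12 mm base. The seam origin lies 20 mm along its +x and 105 mm up; they share y; the gauge goes in with its axes along the seam's. Brass packers close the gap's ends; dark clamp straps and bolts stand 16 mm out of the face, 61 to 79 mm either side of the middle.
- thick_gauge: Bystander: other gauge, same shape and size but with an orange handle and a 14 mm thick blade that does not fit the gap.
- mallet: Bystander: wooden mallet lying down, head 65 mm diameter, 110 mm wide, handle about 220 mm along its +x; origin on its underside.
- tape: Bystander: grey tape measure, 75 x 42 x 68 mm high; origin on its underside.
- file: Bystander: flat file lying along its x, red handle 100 mm to -x, dark blade 170 mm to +x, 22 mm high; origin on its underside.
- channel: Bystander: folded steel channel, 260 mm along its x, 30 mm wide, 27 mm high; origin on its underside.
- sheet: Bystander: steel sheet, 200 x 170 x 4 mm; origin on its underside.
- scraper: Bystander: scraper lying along its x, 190 mm long, green handle to -x, 20 mm high; origin on its underside.
- markings: Bystander: jar 48 mm diameter, 110 mm high, red cap; origin on its underside.
There are look-alikes about, which are no part of the job. Of the things that look like the gauge, the largest one is meant.

How it is judged:
By the outcome, as a careful person would: the job done as asked, in the order asked, and still so for the second after the job is handed in, with the robot touching nothing.
It also fails if it takes over 42 s, if anything falls off the work surface, if the arm or the gripper's body presses on something with over 40 N, if the wrist force passes 120 N, or if a joint passes its speed limit or range.

ROBOT

A 6-joint arm with a two-finger parallel gripper is mounted at the origin on the work surface. World frame = base frame: x ahead of the robot, y to its left, z up, the work surface at z = 0. Lengths are in m, angles in rad, forces in N, time in s.
With the tool pointing down it reaches from about 0.35 to 0.725 m from the base axis. Payload 4.3 kg.
Tool frame: the origin (TCP) lies between the finger pads; the fingertips stand ahead of it and the grasp point (between the pads) lies 8 mm behind it (r.tip_extent is the z of the fingertips in the tool frame, in m); z points along the fingers, y is the line along which they close (so a half turn about z gives the same grasp; the last joint's range is limited). The gripper opens to 85 mm and grips with 20 to 120 N. Pads are 22 mm wide; open, the fingers measure 114 mm over their backs; the gripper's body (76 mm by 85 mm) begins 54 mm behind the grasp point. The pads swing forward as they close: fully open they stand 13 mm farther back than shut.
Start: joints at [-1.275, 0.377, 0.081, 1.274, 0, 1.46], TCP at [0.227, -0.528, 0.242] pointing down, gripper open.
Joint ranges: [-2.72, 2.72], [-0.84, 1.66], [-1.02, 1.22], [-1.77, 2.12], [-1.37, 1.28], [-3.14, 3.14]. Speed limits (rad/s): [2.57, 2.57, 3.14, 3.14, 3.14, 3.14].

INTERFACE

Orientations are given as [roll, pitch, yaw] about the fixed x, y, z axes, in that order (R = Rz(yaw) Ry(pitch) Rx(roll)).
In Python, from cell import r, effector, vision gives the robot as it stands. The module is installed in compiled form; this text tells all that it offers. Calls block until the motion is done:
- r.move_to(position, orientation): joint-space move of the TCP to a pose.
- r.move_linear(position, speed=0.15, attitude=None, stop_force=None): straight line of the TCP; attitude=None keeps the orientation; speed is the mean speed in m/s. With stop_force (N) it stops when the force on the tool has changed by that much, and returns True; else False.
- r.move_j(angles): joint-space move.
- effector.ungrasp() and effector.close_gripper(squeeze=None): open the fingers fully, or close them until they stop; squeeze is the grip in N (None keeps the last).
- r.pause(seconds).
- r.inverse_kinematics(position, orientation): joint angles nearest the present ones, or None.
- vision.read_camera(name): name is "scene" or "top" or "wrist"; returns (picture, depth): 384x512x3 uint8, blue, green, red; 384x512 float32, m along the optical axis (not along the pixel's ray), 0 where there is no reading.
- vision.camera_params(name): a dict with "fx", "fy", "cx", "cy" (pixels), "dist" ([k1, k2, p1, p2, k3] as OpenCV has them; the pictures are not rectified), "world_from_camera" (4x4, takes a point from camera to world coordinates). Camera axes: x right, y down, z forward; pixel columns grow to the right and rows downward; lengths in m; the calibration is good to about 2 mm. A picture is of the moment at which its call begins: read the wrist's pose just before it. camera_params takes no time and is no camera call; for the wrist camera it gives the pose at the moment of the call.
A pose or a line that the arm cannot do raises r.PlanningError and nothing moves.
- r.sign_off(): hands the job in; it is judged then, once.
Trained networks look in the newest picture that a camera, given by its name, has taken for a name from the list of things; names that differ only in an ending like _2 or _b are one class to them, and where a whole thing is asked for, a point or a joint stands for the part that bears it (a point fixed in the world has none). Each returns a list of dicts, best first, with "p" (0 to 1); they miss things now and then, are a little off and sometimes report something else, mostly with a low value. They report only what shows in the picture. A call takes as long as a camera call. They do not tell look-alikes from the thing itself.
- vision.recognise(camera, name): "bbox" ([left, top, width, height] in pixels, round what is visible of it).
- vision.regions_of(camera, name): "mask" (384x512 bool, what is visible of it) and "bbox" ([left, top, width, height] in pixels, round what is visible of it).
- vision.pinpoint(camera, name): "position" ([row, column] in pixels: a listed point, or the origin of a listed thing).
Readings, each from a call of its own:
- r.current_clock(): time.
- r.current_q(): joint angles.
- r.current_joint_vel(): joint speeds.
- r.current_joint_torque(): joint torques, N m.
- r.current_eef_pos(): TCP position.
- r.current_tool_rot(): TCP orientation.
- r.current_ft_force(): force on the tool from outside, world axes, zero at the start.
- r.current_torque(): the same for the moment, N m.
- r.current_width(): opening from 0.0 (shut) to 1.0 (fully open).
- r.current_grip_force(): force on a finger pad.
Only numpy, scipy, OpenCV 4.12 (cv2) and the standard library are available. Lean on these libraries where they do the work, as an engineer would, in place of code of your own. Each camera call takes 0.05 s, during which the arm holds its last target. There are 200 camera calls.

## Working session

There is one attempt and no reset: what is moved stays moved. The work goes in short steps, each a Python script; the robot and the scene stay as the last script left them, time stands still between calls to the robot, and variables do not carry over. Pictures are saved under pics/ and viewed, at most 10 in all, crops included, and the job is handed in when it is done.

```bash
mkdir -p pics; ls
python3 - <<'E'
from cell import r, effector, vision
import cv2, numpy as np
for c in ("scene","top"):
    im,d=vision.read_camera(c); p=vision.camera_params(c)
    cv2.imwrite(f"pics/{c}0.png",im); np.savez(f"{c}0.npz",im=im,d=d)
    print(c,p)
    for n in ("gauge","gauge_tip","thick_gauge","seam","jig"):
        print(n,[(np.round(x["position"]),round(x["p"],2)) for x in vision.pinpoint(c,n)][:4])
        if n in("gauge","thick_gauge","jig"):print([(x["bbox"],round(x["p"],2)) for x in vision.recognise(c,n)][:5])
print(r.current_clock(),r.tip_extent, r.current_tool_rot())
E
```

```text
pics
scene {'fx': 424.51496956368493, 'fy': 424.51496956368493, 'cx': 255.20265886050026, 'cy': 191.8803357002034, 'dist': array([0.00138061, 0.        , 0.        , 0.        , 0.        ]), 'world_from_camera': array([[-0.84482933,  0.43375814, -0.31323677,  0.98041217],
       [ 0.53502459,  0.68869941, -0.48932792,  0.66348687],
       [ 0.00347601, -0.58098795, -0.81390473,  1.17171041],
       [ 0.        ,  0.        ,  0.        ,  1.        ]])}
gauge [(array([289., 240.]), 0.74), (array([195., 268.]), 0.67), (array([193., 228.]), 0.59)]
[([202.6, 175.8, 39.6, 31.5], 0.84), ([226.7, 272.5, 35.4, 26.6], 0.82), ([260.9, 180.2, 25.1, 21.2], 0.78)]
gauge_tip [(array([202., 256.]), 0.77), (array([296., 229.]), 0.77), (array([107., 214.]), 0.45)]
thick_gauge [(array([159., 253.]), 0.73), (array([330., 322.]), 0.24)]
[([228.5, 142.7, 42.0, 24.7], 0.79)]
seam [(array([225., 296.]), 0.56)]
jig [(array([247., 291.]), 0.68)]
[([255.0, 211.7, 76.1, 67.2], 0.85)]
top {'fx': 359.4684951214954, 'fy': 359.4684951214954, 'cx': 254.92862780768587, 'cy': 189.24165495092112, 'dist': array([0.01
[... 224 characters left out ...]
.17169781, -0.98469396,  1.11129487],
       [ 0.        ,  0.        ,  0.        ,  1.        ]])}
gauge [(array([175., 280.]), 0.98), (array([139., 189.]), 0.78), (array([269., 114.]), 0.6), (array([214., 263.]), 0.52)]
[([181.6, 129.1, 11.3, 33.2], 0.83), ([264.5, 161.6, 47.5, 27.9], 0.66)]
gauge_tip [(array([128., 187.]), 0.78), (array([204., 258.]), 0.77), (array([184., 265.]), 0.63)]
thick_gauge [(array([233., 312.]), 0.63)]
[([296.2, 218.0, 51.2, 24.6], 0.69), ([271.8, 103.2, 95.7, 45.8], 0.63)]
seam [(array([200., 196.]), 0.64)]
jig [(array([200., 195.]), 0.83), (array([280., 353.]), 0.27)]
[([159.0, 164.6, 68.8, 68.7], 0.73)]
0.9 0.011 [3.14147484e+00 7.87251094e-06 4.05772946e-01]
```

Run:
```python
import cv2
for c,(x,y,w,h) in {"scene":(180,90,180,230),"top":(80,80,300,220)}.items():
    im=cv2.imread(f"pics/{c}0.png")[y:y+h,x:x+w]
    s=2.6
    cv2.imwrite(f"pics/{c}0c.png",cv2.resize(im,None,fx=s,fy=s,interpolation=cv2.INTER_CUBIC))
```

```text
(no output)
```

View pics/top0c.png

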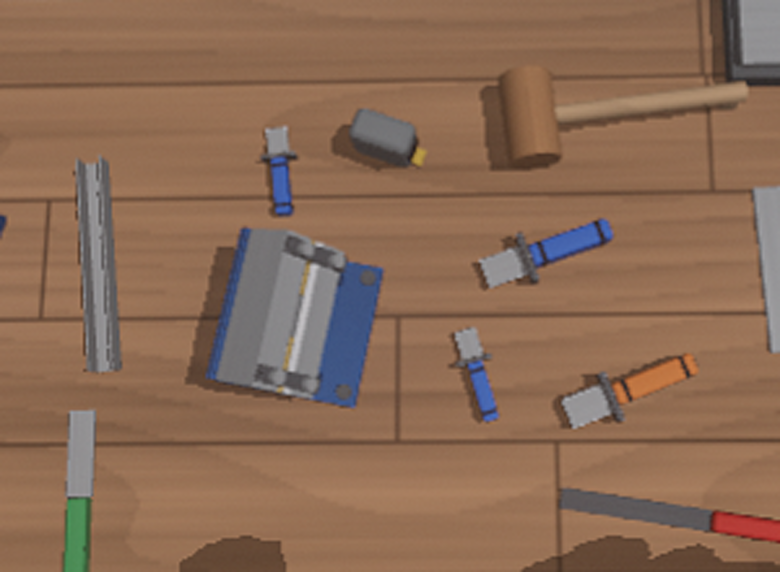

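View pics/scene0c.png

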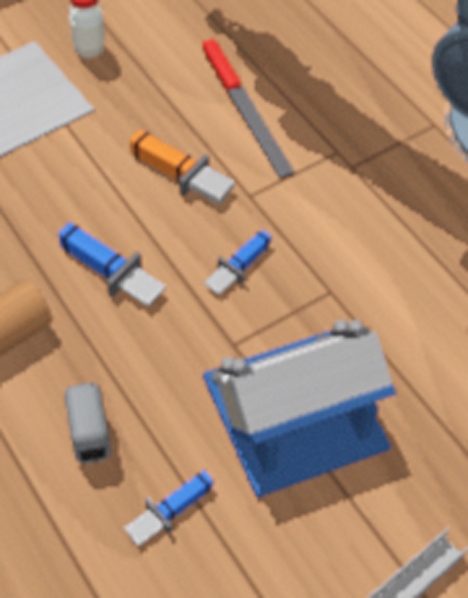

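The top view shows three blue gauges, in full-picture pixels: A (283,179), B (188,140) and C (262,219). The orange gauge is at (313,233). A is clearly the largest (about 51 px long against about 35 px for B and C), so A fits the description. The jig is at (195,200), with its face towards the right. I'll confirm A in a close wrist view.

```bash
cat > h.py <<'E'
from cell import r, effector, vision
import cv2, numpy as np
from scipy.spatial.transform import Rotation as Ro
def rays(p,uv):
    K=np.array([[p["fx"],0,p["cx"]],[0,p["fy"],p["cy"]],[0,0,1]])
    n=cv2.undistortPoints(np.float64(uv).reshape(-1,1,2),K,np.array(p["dist"])).reshape(-1,2)
    return np.c_[n,np.ones(len(n))]
def pts(p,uv,d):   # d: depth values
    T=p["world_from_camera"]; return (rays(p,uv)*np.asarray(d)[:,None])@T[:3,:3].T+T[:3,3]
def onz(p,uv,z):
    T=p["world_from_camera"]; v=rays(p,uv)@T[:3,:3].T
    return T[:3,3]+v*((z-T[2,3])/v[:,2])[:,None]
def proj(p,X):
    T=np.linalg.inv(p["world_from_camera"]); x=np.atleast_2d(X)@T[:3,:3].T+T[:3,3]
    K=np.array([[p["fx"],0,p["cx"]],[0,p["fy"],p["cy"]],[0,0,1]])
    return cv2.projectPoints(x,np.zeros(3),np.zeros(3),K,np.array(p["dist"]))[0].reshape(-1,2)
def rpy(M): return Ro.from_matrix(M).as_euler("xyz")
E
python3 - <<'E'
from h import *
p=vision.camera_params("top"); f=np.load("top0.npz"); im,d=f["im"],f["d"]
sc=lambda x,y:(80+x/2.6,80+y/2.6)
uv=np.array([sc(482,272),sc(527,257),sc(606,230)])
print(onz(p,uv,0.016))
print(uv)
# jig points by depth
uv=np.array([sc(310,310),sc(275,245),sc(240,370),sc(345,300),sc(360,345)]); print(pts(p,uv,[d[int(v),int(u)] for u,v in uv]))
T=np.eye(4);T[:3,:3]=Ro.from_euler("xyz",r.current_tool_rot()).as_matrix();T[:3,3]=r.current_eef_pos()
w=vision.camera_params("wrist"); np.set_printoptions(suppress=True,precision=4)
print(np.linalg.inv(T)@w["world_from_camera"],w["fx"],w["cx"],w["cy"])
E
```

```text
[[ 0.60662843 -0.01548266  0.016     ]
 [ 0.62429204 -0.06931993  0.016     ]
 [ 0.65620844 -0.16413731  0.016     ]]
[[265.38461538 184.61538462]
 [282.69230769 178.84615385]
 [313.07692308 168.46153846]]
[[0.55155617 0.17533642 0.09162278]
 [0.61652656 0.20704991 0.13282687]
 [0.48253234 0.24074814 0.13061034]
 [0.57501077 0.14848233 0.01189133]
 [0.52111661 0.13006213 0.00984445]]
[[-0.0006 -0.9656 -0.2601  0.0659]
 [ 1.     -0.0006  0.0002  0.0006]
 [-0.0004 -0.2601  0.9656 -0.1317]
 [ 0.      0.      0.      1.    ]] 324.7563242116484 259.7725951886588 195.75258793128035
```

```bash
cat >> h.py <<'E'
def down(yaw): # tool z down, x along yaw
    return Ro.from_euler("xyz",[np.pi,0,yaw]).as_euler("xyz")
def snap(name):
    p=vision.camera_params("wrist"); im,d=vision.read_camera("wrist")
    cv2.imwrite(f"pics/{name}.png",im); np.savez(f"{name}.npz",im=im,d=d,**{k:np.array(v) for k,v in p.items()})
    return p,im,d
def load(name):
    f=np.load(f"{name}.npz"); return {k:f[k] for k in ("fx","fy","cx","cy","dist","world_from_camera")},f["im"],f["d"]
E
python3 - <<'E'
from h import *
g=np.radians(-71.6); s=np.radians(-102)
for fl in (0,np.pi):
    x=np.array([np.cos(s),np.sin(s),0])*.8192+[0,0,.5736]; y=np.array([-np.sin(s),np.cos(s),0]); z=np.cross(x,y)
    for t in (0,20,35):
        M=np.c_[x,-y,-z] if fl==0 else np.c_[-x,y,-z]
        M=Ro.from_rotvec(np.radians(t)*y).as_matrix()@M
        S=np.array([.5516,.1753,.1]); 
        print(fl,t,M[:,2].round(2),[r.inverse_kinematics(list(S+x*q),list(rpy(M))) is not None for q in (.06,.12,.18)])
    print("grasp",r.inverse_kinematics([.645,-.13,.015],list(down(g+fl))))
c0=np.array([.628,-.08]); xg=np.array([np.cos(g),np.sin(g)]); xs=np.array([np.cos(s),np.sin(s)])
b=np.array([.5516,.1753])
for n,c,yaw,z in (("g1",c0-.03*xg,g,.16),("g2",c0+.04*xg,g,.16),("s1",b-.03*xs,s,.23),("s2",b+.04*xs,s,.23)):
    r.move_to([*c,z],list(down(yaw))); p,im,d=snap(n)
    if n[0]=="g": print([(np.round(q["position"],1),round(q["p"],2)) for q in vision.pinpoint("wrist","gauge")],[(np.round(q["position"],1),round(q["p"],2)) for q in vision.pinpoint("wrist","gauge_tip")])
    else: print([(np.round(q["position"],1),round(q["p"],2)) for q in vision.pinpoint("wrist","seam")])
print(r.current_clock())
a=[cv2.imread(f"pics/{n}.png") for n in ("g1","g2","s1","s2")]
cv2.imwrite("pics/m.png",cv2.resize(np.vstack([np.hstack(a[:2]),np.hstack(a[2:])]),(800,600),interpolation=cv2.INTER_AREA))
E
```

```text
0 0 [-0.12 -0.56 -0.82] [True, True, True]
0 20 [-0.05 -0.25 -0.97] [True, True, True]
0 35 [ 0.  0. -1.] [True, True, True]
grasp [-2.95239837e-01  6.85323641e-01 -1.72634104e-02  8.68209275e-01
  4.44089210e-16 -2.18717675e+00]
3.141592653589793 0 [-0.12 -0.56 -0.82] [True, True, True]
3.141592653589793 20 [-0.05 -0.25 -0.97] [True, True, True]
3.141592653589793 35 [ 0.  0. -1.] [True, True, True]
grasp [-2.95239837e-01  6.85323641e-01 -1.72634104e-02  8.68209275e-01
 -4.44089210e-16  9.54415908e-01]
[(array([169.2, 262.4]), 0.75), (array([271. , 354.7]), 0.72), (array([380.8,  61.5]), 0.69)] [(array([224.6, 264.4]), 0.95), (array([267. , 319.7]), 0.7)]
[(array([247.4, 262. ]), 0.75), (array([331.7, 351.4]), 0.68)] [(array([292.5, 263.3]), 0.82), (array([331.9, 315.3]), 0.69)]
[(array([163.4, 268.1]), 0.81)]
[(array([242.2, 267.2]), 0.97)]
6.4167
```

View pics/m.png

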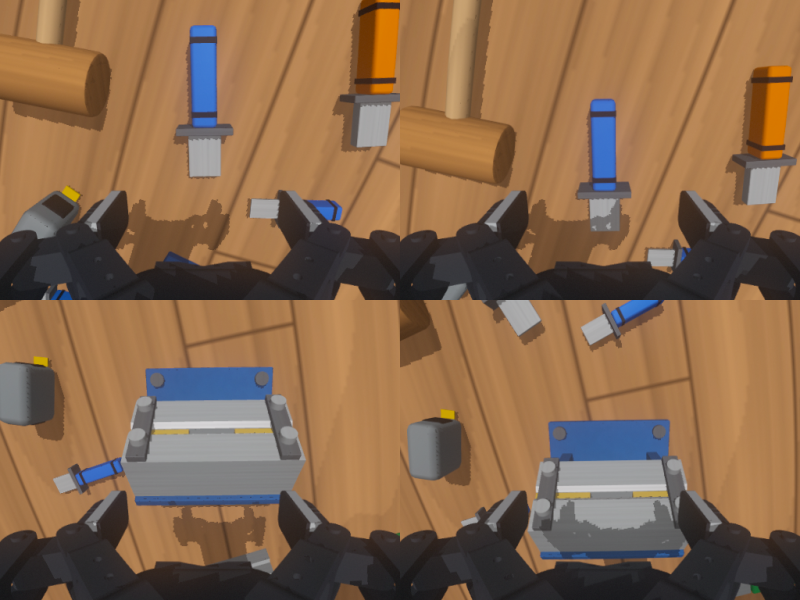

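The wrist views are montage tiles at 0.78 scale. In g1 the large blue gauge lies at (204,100), with its collar at (204,130) and blade tip at (204,176). A small look-alike is at (290,210) and the orange gauge at (375,80). In s1 the seam is at about (212,430), with brass packers at (170,432) and (253,432). I'm confirming with an enlarged crop while measuring.

Run:
```python
from h import *
np.set_printoptions(suppress=True,precision=4)
V,U=np.mgrid[:384,:512]
def cloud(n):
    p,im,d=load(n); X=pts(p,np.c_[U.ravel(),V.ravel()],d.ravel()).reshape(384,512,3); return p,im,d,X
A={}
for n in ("g1","g2"):
    p,im,d,X=cloud(n)
    hsv=cv2.cvtColor(im,cv2.COLOR_BGR2HSV)
    m=(abs(hsv[...,0].astype(int)-110)<12)&(hsv[...,1]>120)&(d>0)&(abs(U-262)<40)&(V<270)&(X[...,2]>.022)
    k=cv2.connectedComponentsWithStats(m.astype(np.uint8)); 
    P=X[m]; z=np.median(P[:,2]); print(n,"blue n",m.sum(),"z pct",np.percentile(P[:,2],[5,50,95]))
    Q=onz(p,np.c_[U[m],V[m]],z)[:,:2]
    c,wh,a=cv2.minAreaRect((Q*1000).astype(np.float32)); print("rect",c,wh,a)
    q=Q-Q.mean(0); w=np.linalg.svd(q,full_matrices=False)[2][0]; w*=-np.sign(w[1]); print("yaw",np.degrees(np.arctan2(w[1],w[0])),"mean",Q.mean(0),"extent",(q@w).min(),(q@w).max())
# triangulate gauge origin pin & tip
def tri(a,b):
    L=[]
    for n,uv in (a,b):
        p=load(n)[0];T=p["world_from_camera"];v=T[:3,:3]@rays(p,[uv])[0];v/=np.linalg.norm(v);L.append((T[:3,3],np.eye(3)-np.outer(v,v)))
    return np.linalg.solve(sum(M for _,M in L),sum(M@o for o,M in L))
print("orig",tri(("g1",(262.4,169.2)),("g2",(262,247.4))),"tip",tri(("g1",(264.4,224.6)),("g2",(263.3,292.5))),"seam",tri(("s1",(268.1,163.4)),("s2",(267.2,242.2))))
# seam depth profile
for n,cols in (("s1",(258,280)),("s2",(258,280))):
    p,im,d,X=cloud(n)
    print(n)
    for v in range(125,215,3) if n=="s1" else range(200,260,3): print(v,np.median(X[v,cols[0]:cols[1]],0),im[v,cols[0]:cols[1]].mean(0).astype(int))
im=load("s1")[1][120:220,150:390]; g=load("g1")[1][20:280,190:440]
im=cv2.resize(im,(800,333),interpolation=cv2.INTER_CUBIC); g=cv2.resize(g,(250,260))
o=np.zeros((600,800,3),np.uint8); o[:333]=im; o[335:595,:250]=g; cv2.imwrite("pics/m2.png",o)
```

```text
g1 blue n 3679 z pct [0.0301 0.0319 0.0331]
rect (641.5242309570312, -121.32467651367188) (24.593353271484375, 97.03429412841797) 18.944944381713867
yaw -70.84448853207988 mean [ 0.6418 -0.1229] extent -0.05010537745938354 0.04699840511023782
g2 blue n 3096 z pct [0.03   0.0318 0.033 ]
rect (641.8960571289062, -122.59341430664062) (24.596708297729492, 98.3628158569336) 18.925485610961914
yaw -70.72313539045207 mean [ 0.6424 -0.1246] extent -0.05128186451043489 0.04718889231799572
orig [ 0.6222 -0.0687  0.0225] tip [ 0.6035 -0.0178  0.0092] seam [0.5475 0.1842 0.0918]
s1
125 [0.5392 0.1575 0.0121] [157 102  62]
128 [0.5406 0.1571 0.0693] [160 138 129]
131 [0.5412 0.1595 0.0728] [162 160 158]
134 [0.5418 0.1617 0.0762] [163 160 158]
137 [0.5423 0.164  0.0796] [163 161 159]
140 [0.5428 0.1662 0.0826] [163 160 159]
143 [0.5434 0.1684 0.0855] [164 162 161]
146 [0.5439 0.1705 0.089 ] [161 159 157]
149 [0.5444 0.1726 0.0919] [164 162 160]
152 [0.5449 0.1745 0.0951] [163 162 160]
155 [0.5454 0.1764 0.0977] [198 197 197]
158 [0.5459 0.1789 0.0981] [212 210 212]
161 [0.5464 0.1814 0.0985] [213
[... 829 characters left out ...]
49]
209 [0.5411 0.1597 0.0729] [161 159 157]
212 [0.5416 0.1616 0.0759] [162 160 158]
215 [0.5421 0.1636 0.0785] [163 160 159]
218 [0.5425 0.1655 0.0812] [162 160 158]
221 [0.543  0.1673 0.084 ] [160 158 157]
224 [0.5434 0.1692 0.0869] [163 160 159]
227 [0.5439 0.1711 0.0895] [159 158 156]
230 [0.5443 0.1727 0.0923] [162 161 160]
233 [0.5448 0.1744 0.0944] [161 160 158]
236 [0.5452 0.1763 0.0973] [164 163 162]
239 [0.5457 0.1785 0.098 ] [204 203 205]
242 [0.5463 0.1813 0.0985] [204 203 204]
245 [0.5469 0.1843 0.0983] [154 153 153]
248 [0.5477 0.1882 0.0955] [133 131 130]
251 [0.5485 0.1927 0.0921] [133 132 131]
254 [0.5477 0.1867 0.1108] [122 122 123]
257 [0.5481 0.1881 0.114 ] [160 159 158]
```

View pics/m2.png

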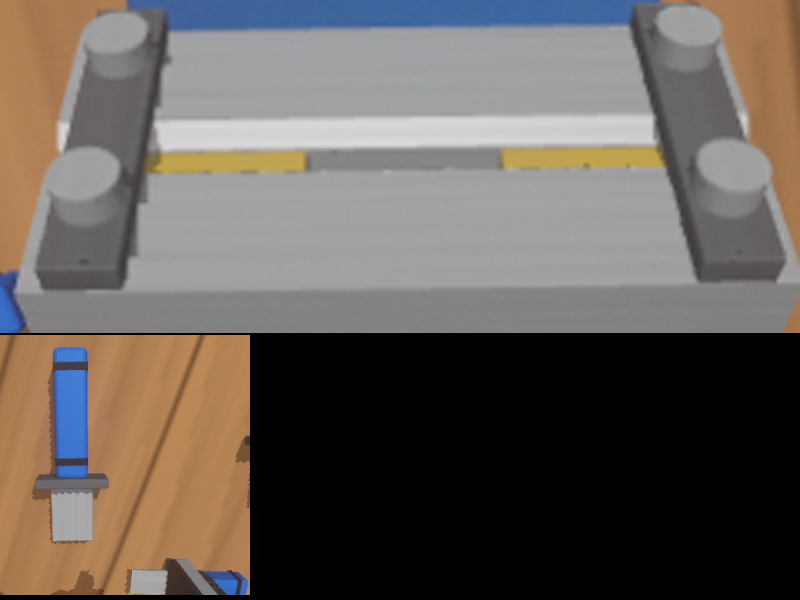

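The crop confirms it: the gauge at (70,430) is the big blue-handled one with dark collar, and the small one at (200,580) is far smaller. The gap lies between brass packers whose inner ends are at crop (306,160) and (501,160), which is s1 columns 241.8 and 300.3, row 168. Next I fit the seam plane and grasp.

```bash
cat > seamfit.py <<'E'
from h import *
np.set_printoptions(suppress=True,precision=4)
V,U=np.mgrid[:384,:512]
out=[]
for n,r1,r2,rg in (("s1",(131,152),(176,203),168),("s2",(209,233),(258,270),246)):
    p,im,d=load(n); X=pts(p,np.c_[U.ravel(),V.ravel()],d.ravel()).reshape(384,512,3)
    c=slice(210,330)
    P=np.vstack([X[r1[0]:r1[1],c].reshape(-1,3),X[r2[0]:r2[1],c].reshape(-1,3)])
    for _ in range(3):
        c0=P.mean(0); nv=np.linalg.svd(P-c0,full_matrices=False)[2][2]; nv*=np.sign(nv[2]); e=(P-c0)@nv; P=P[abs(e)<.003]
    yaw=np.degrees(np.arctan2(nv[1],nv[0])); el=np.degrees(np.arcsin(nv[2]))
    # yellow packers: inner ends
    hsv=cv2.cvtColor(im,cv2.COLOR_BGR2HSV); m=(abs(hsv[...,0].astype(int)-23)<6)&(hsv[...,1]>120)&(abs(V-rg)<10)&(abs(U-270)<80)
    k=m.sum(0)>1; l=np.where(k[:270])[0].max()+1; rr=270+np.where(k[270:])[0].min()
    ym=V[m].mean()
    y=np.array([-np.sin(np.radians(yaw)),np.cos(np.radians(yaw)),0])
    def at(u,v):
        T=p["world_from_camera"]; w=T[:3,:3]@rays(p,[[u,v]])[0]; return T[:3,3]+w*(((c0-nv*.008)-T[:3,3])@nv/(w@nv))
    a,b=at(l-.5,ym),at(rr-.5,ym); 
    # line direction of upper lip edge: jump in depth
    print(n,"yaw",yaw,"el",el,"rms",e.std(),"gap cols",l,rr,ym,"width",np.linalg.norm(a-b),"mid",(a+b)/2, "dir yaw of gap",np.degrees(np.arctan2(*( (a-b)*np.sign((a-b)@y))[1::-1]))-90)
    mid=(a+b)/2; o=mid-nv*((mid-c0)@nv)          # into face plane
    zs=np.cross(nv,y); o2=o+zs*((.105-o[2])/zs[2]); print("  origin plane@z=.105:",o2)
    # lip edges on centre columns along plane z coord
    col=X[:,262:280]; s=(col-o2)@zs; h=(col-o2)@nv; on=abs(h)<.0012
    lo=[s[:rg-5,j][on[:rg-5,j]].max() for j in range(18)]; hi=[s[rg:,j][on[rg:,j]].min() for j in range(18)]
    print("  lips s:",np.median(lo),np.median(hi)); out.append((yaw,el,o2))
E
python3 seamfit.py
python3 - <<'E'
from h import *
g=np.radians(-71.0); xg=np.array([np.cos(g),np.sin(g)]); c=np.array([.6417,-.1222])+xg*.007
o=list(down(g))
r.move_to([*c,.12],o); r.move_linear([*c,.015],speed=.12)
effector.close_gripper(80); print(r.current_width(),r.current_grip_force(),r.current_eef_pos())
r.move_linear([*c,.16],speed=.15)
print(r.current_width(),r.current_grip_force(),r.current_ft_force(),r.current_clock()); snap("l1")
E
```

```text
s1 yaw -101.29418366555139 el 34.34237469124923 rms 0.0004092447206459517 gap cols 242 301 167.701244813278 width 0.04835790148858265 mid [0.5455 0.1871 0.0987] dir yaw of gap -101.86326187489757
  origin plane@z=.105: [0.5445 0.1819 0.105 ]
  lips s: -0.0077971057847001975 0.009382001189488193
s2 yaw -101.36179702844376 el 30.941918173499758 rms 0.0005623920769411286 gap cols 243 298 248.88527397260273 width 0.0479573008466309 mid [0.5462 0.1871 0.1007] dir yaw of gap -101.88234121789259
  origin plane@z=.105: [0.5449 0.1805 0.105 ]
0.28995780773813523 79.27048802375793 [ 0.64446809 -0.12901183  0.01552321]
0.29640963310584034 78.67258429527283 [-0.06222516 -0.60109439 -0.9573743 ] 10.3Traceback (most recent call last):
  File "seamfit.py", line 26, in <module>
    lo=[s[:rg-5,j][on[:rg-5,j]].max() for j in range(18)]; hi=[s[rg:,j][on[rg:,j]].min() for j in range(18)]
                                                               ~~~~~~~~~~~~~~~~~~~~~~~^^
    return umr_minimum(a, axis, None, out, keepdims, initial, where)
ValueError: zero-size array to reduction operation minimum which has no identity
```

View pics/l1.png

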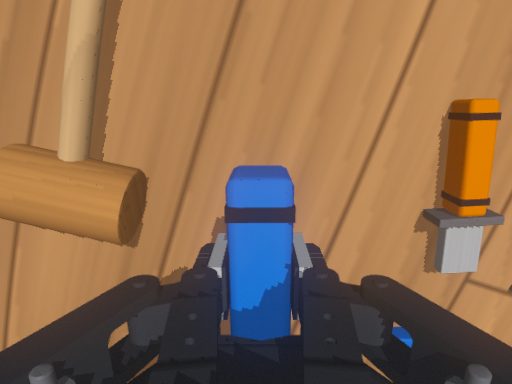

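The gauge is gripped square in the fingers, with the handle at (260,250), and the orange gauge is untouched at (465,180). I'm moving to pre-insertion and checking from the top camera.

```bash
cat >> h.py <<'E'
S=np.array([.5446,.1817,.1055]); YAW=np.radians(-101.6)
def sframe(el=np.radians(35),yaw=YAW):
    x=np.array([np.cos(yaw)*np.cos(el),np.sin(yaw)*np.cos(el),np.sin(el)]); y=np.array([-np.sin(yaw),np.cos(yaw),0]); return x,y,np.cross(x,y)
GX,GZ=.065,-.0005
def tcp(q,dy=0,dz=0):  # gauge origin at q out along seam x
    x,y,z=sframe(); return list(S+x*(q+GX)+y*dy+z*(GZ+dz))
def att():
    x,y,z=sframe(); return list(rpy(np.c_[x,-y,-z]))
def local(P): x,y,z=sframe(); return (np.asarray(P)-S)@np.c_[x,y,z]
E
python3 - <<'E'
from h import *
np.set_printoptions(suppress=True,precision=4)
print(r.inverse_kinematics(tcp(.12),att()),r.inverse_kinematics(tcp(0),att()))
r.move_to(tcp(.12),att()); r.move_linear(tcp(.062),speed=.1)
print(local(r.current_eef_pos()),np.array(att()),r.current_tool_rot(),r.current_ft_force(),r.current_clock())
p=vision.camera_params("top"); im,d=vision.read_camera("top")
x,y,z=sframe()
V,U=np.mgrid[:384,:512]; X=pts(p,np.c_[U.ravel(),V.ravel()],d.ravel()); L=local(X).reshape(384,512,3)
np.savez("pre.npz",im=im,d=d,L=L)
G=lambda a,b,c:S+x*(.062+a)+y*b+z*c
pt=[G(-.05,.018,.0025),G(-.05,-.018,.0025),G(0,-.018,.0025),G(0,.018,.0025)]
o=proj(p,pt); sm=proj(p,[S+y*.024+z*.009,S-y*.024+z*.009,S-y*.024-z*.009,S+y*.024-z*.009])
u0,v0=150,140; big=cv2.resize(im[v0:v0+100,u0:u0+130],None,fx=6,fy=6,interpolation=cv2.INTER_CUBIC)
for q,cl in ((o,(0,255,0)),(sm,(0,0,255))): cv2.polylines(big,[np.int32((q-[u0,v0]+.5)*6)],True,cl,1)
cv2.imwrite("pics/pre.png",big)
# blade points depth
m=(abs(L[...,1])<.014)&(L[...,0]>.015)&(L[...,0]<.055)&(abs(L[...,2])<.015)
Q=L[m]; print(len(Q),np.median(Q[:,2]),np.polyfit(Q[:,0],Q[:,2],1))
E
```

```text
[ 0.2432  0.5138  0.0558  1.4059 -0.544  -1.0428] [ 0.3836  0.6947  0.1799  1.4254 -0.4982 -0.8897]
[ 0.1269 -0.     -0.0005] [-3.1416 -0.6109 -1.7733] [ 3.1413 -0.6114 -1.7725] [ 0.3823  0.2607 -1.5879] 12.15
  return _methods._mean(a, axis=axis, dtype=dtype,
  ret = ret.dtype.type(ret / rcount)
Traceback (most recent call last):
TypeError: expected non-empty vector for x
```

View pics/pre.png

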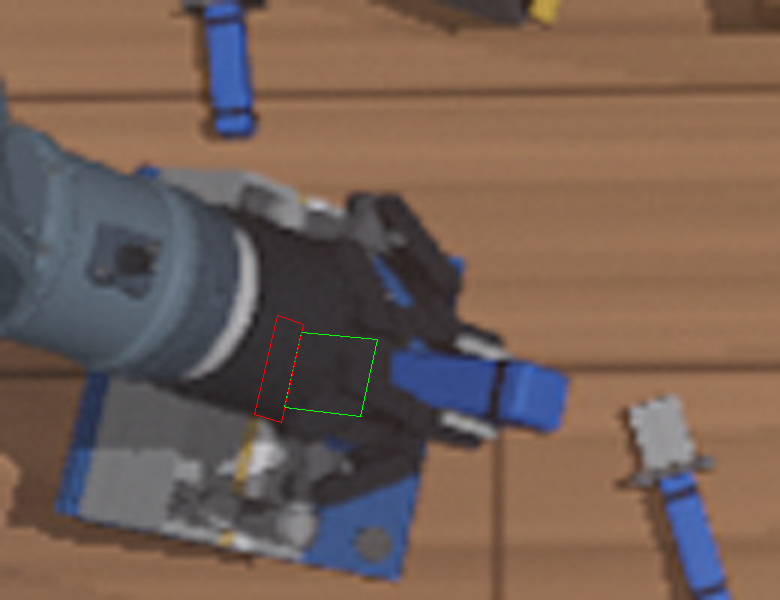

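The top view is blocked by the wrist: the blade area at (330,375) is hidden, and the handle at (480,385) lies on the seam axis. I'm inserting by force feedback instead.

Run:
```python
from h import *
np.set_printoptions(suppress=True,precision=4)
x,y,z=sframe(); B=np.c_[x,y,z]
f0=np.array(r.current_ft_force())
for q in (.045,.035,.02,.008):
    s=r.move_linear(tcp(q),speed=.03,stop_force=12)
    print(q,s,local(r.current_eef_pos())-[GX,0,GZ],(np.array(r.current_ft_force())-f0)@B,np.array(r.current_torque())@B,r.current_width(),r.current_clock())
    if s: break
```

```text
0.045 False [ 0.0449 -0.     -0.    ] [-0.2341  0.5051  0.4837] [ 0.1069  0.5974 -0.0021] 0.2882005319779041 12.9167
0.035 False [ 0.0348 -0.0001 -0.0001] [0.7348 1.1223 0.4732] [0.029  0.6322 0.0344] 0.2909038643763616 13.4
0.02 False [ 0.0199 -0.     -0.    ] [ 0.682  -0.1585  1.0717] [-0.0132  0.5923  0.0314] 0.2892236360074947 14.05
0.008 False [ 0.0078 -0.     -0.0001] [0.3394 0.8326 0.7622] [ 0.0283  0.5765 -0.0186] 0.29115946701323464 14.6
```

Run:
```python
from h import *
np.set_printoptions(suppress=True,precision=4)
x,y,z=sframe(); B=np.c_[x,y,z]
f0=np.array(r.current_ft_force())
s=r.move_linear(tcp(-.012),speed=.02,stop_force=15)
print(s,local(r.current_eef_pos())-[GX,0,GZ],(np.array(r.current_ft_force())-f0)@B,np.array(r.current_torque())@B,r.current_width(),r.current_clock())
```

```text
True [ 0.0009 -0.0001 -0.0004] [3.0551 0.3577 0.7255] [0.0432 0.2035 0.0001] 0.29205729306362044 15.2
```

Run:
```python
from h import *
np.set_printoptions(suppress=True,precision=4)
effector.ungrasp(); P=np.array(r.current_eef_pos()); x,y,z=sframe()
r.move_linear(list(P+z*.09),speed=.1)
r.move_to(list(S+np.array([-.0,-.05,.22])),list(down(YAW)))
p,im,d=snap("fin"); print(r.current_clock(),r.current_ft_force())
V,U=np.mgrid[:384,:512]; L=local(pts(p,np.c_[U.ravel(),V.ravel()],d.ravel())).reshape(384,512,3)
hsv=cv2.cvtColor(im,cv2.COLOR_BGR2HSV)
m=(abs(hsv[...,0].astype(int)-110)<12)&(hsv[...,1]>120)&(L[...,2]>.008)&(L[...,2]<.03)&(abs(L[...,1])<.03)&(L[...,0]>0)
Q=L[m]; print(len(Q),Q.min(0),Q.max(0),np.polyfit(Q[:,0],Q[:,2],1))
print(proj(p,[S,S+x*.008+z*.016,S+x*.108+z*.016]))
```

```text
17.475 [-0.926   0.5819 -0.0181]
995 [ 0.0095 -0.0123  0.008 ] [0.0917 0.0122 0.0133] [-0.0609  0.0131]
[[269.7815 214.0682]
 [270.2125 221.4332]
 [272.5657 153.6577]]
```

View pics/fin.png

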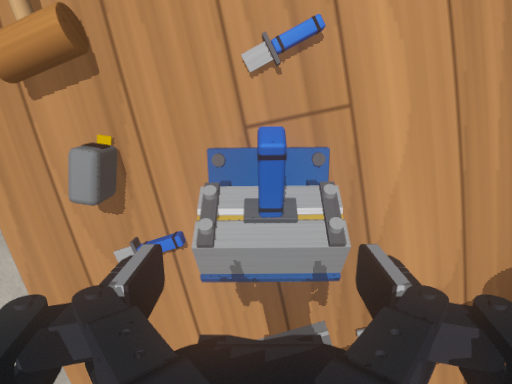

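The gauge sits in the gap: the collar is at (270,210) on the bars, centred between the straps, and the handle at (272,165). I'm checking the collar's outer face height once, using the saved depth.

Run:
```python
from h import *
p,im,d=load("fin"); V,U=np.mgrid[:384,:512]; L=local(pts(p,np.c_[U.ravel(),V.ravel()],d.ravel())).reshape(384,512,3)
for c in (slice(248,256),slice(288,296)):
    for v in range(186,228,3): print(v,np.median(L[v,c],0).round(4),im[v,c].mean(0).astype(int))
```

```text
186 [-0.0007  0.0216 -0.0437] [160 149 145]
189 [-0.0006  0.0215 -0.0387] [164 161 159]
192 [-0.0002  0.0215 -0.0335] [163 161 159]
195 [-0.      0.0214 -0.0286] [163 161 160]
198 [ 0.0077  0.021  -0.0176] [127 122 121]
201 [ 0.0075  0.0209 -0.0133] [102  96  96]
204 [ 0.0082  0.0208 -0.0083] [104  99  98]
207 [ 0.0085  0.0208 -0.0037] [105  99  99]
210 [0.0087 0.0207 0.0007] [104 100 100]
213 [0.0092 0.0206 0.0053] [105 100 100]
216 [0.0093 0.0205 0.0095] [104  99  99]
219 [0.0088 0.0205 0.0133] [98 94 94]
222 [0.0034 0.0206 0.0134] [98 95 94]
225 [-0.0003  0.0207  0.0149] [165 162 162]
186 [-0.0003 -0.0276 -0.0431] [161 151 148]
189 [-0.0003 -0.0273 -0.0382] [164 161 159]
192 [-0.0006 -0.027  -0.0336] [165 161 161]
195 [-0.0007 -0.0267 -0.029 ] [162 159 157]
198 [ 0.0079 -0.0253 -0.0172] [116 110 109]
201 [ 0.0085 -0.025  -0.0122] [104  97  97]
204 [ 0.0084 -0.0248 -0.008 ] [105  99  99]
207 [ 0.0086 -0.0244 -0.0035] [105  99  99]
210 [ 0.009  -0.0241  0.0012] [104  99  98]
213 [ 0.0097 -0.0238  0.0059] [105 100 100]
216 [ 0.0095 -0.0236  0.0099] [103  98  97]
219 [ 0.0083 -0.0235  0.0131] [100  96  95]
222 [ 0.0029 -0.0239  0.0132] [100  96  95]
225 [-0.0006 -0.0239  0.0148] [164 162 161]
```

The collar's lower edge stands 8 mm off the face, which is its own thickness, so it rests on the bars. I'm handing in.

```bash
python3 -c "
from cell import r
print(r.sign_off(), r.current_clock())"
```

```text
the job is handed in; nothing more can be done
the job is handed in; nothing more can be done
```

The blue gauge's blade is in the gap with its collar resting on the bars (tilted about 3.5° by the gap's play), the robot is clear, the orange gauge and other tools were left alone, and the job was handed in at about 17.5 s of the 42 s allowed.

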